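# Sort the stamps, glaze pot and cups to their places

### The arm

A 6-joint arm with a two-finger parallel gripper is mounted at the origin on a cart in front of the work surface, level with it; the furniture and walls round the work are solid. World frame = base frame: x ahead of the robot, y to its left, z up, the work surface at z = 0. Lengths are in m, angles in rad, forces in N, time in s.
With the tool pointing down it reaches from about 0.3 to 0.875 m from the base axis. Payload 6.4 kg.
Tool frame: the origin (TCP) lies at the very end of the fingers, on their centre line; the grasp point (between the pads) lies 19 mm behind it; z points along the fingers, y is the line along which they close (so a half turn about z gives the same grasp; the last joint's range is limited). The gripper opens to 85 mm and grips with 20 to 120 N. Pads are 22 mm wide; open, the fingers measure 114 mm over their backs; the gripper's body (76 mm by 85 mm) begins 54 mm behind the grasp point. The pads swing forward as they close: fully open they stand 13 mm farther back than shut.
Start: joints at [-1.314, 0.181, 1.607, -0, 1.354, -0.206], TCP at [0.257, -0.515, 0.198] pointing down, gripper open.
Joint ranges: [-2.99, 2.99], [-0.89, 2.07], [0.3, 2.58], [-1.14, 4.28], [0, 2.63], [-3.12, 3.12]. Speed limits (rad/s): [2.57, 2.57, 3.01, 3.14, 3.14, 3.14].

### API

Orientations are given as a unit quaternion [w, x, y, z].
In Python, from bench import ctrl, camera, calibration, order, outline_of gives the robot as it stands.
- The arm moves only by the tool move_arm, never from a script. Its argument "series" is a list that holds one entry, the list of rows, each a list of 5 numbers: the opening, from 0 (shut) to 1 (fully open), then the shift along the tool's x, y, z in mm, then the turn about the tool's z in rad. A call has exactly 10 rows; each row is the pose to reach, as a shift and turn from the pose commanded when the call began, along the tool's axes at that moment; what a row does not reach only later rows make up. A row lasts 1/12 s, in which the tool goes at most 41.7 mm and 7.16 degrees, less where a joint would pass 70% of its speed; a pose out of reach is approached as far as the arm can. A call with a gripper value outside its range is refused whole. The fingers move at their own pace and stop on an object; the grip force is fixed at half the most. Time passes only in rows, so rows that repeat a pose let the fingers close, or fill a call up. It gives the time, the measured TCP pose, the force, the opening and the grip force at its end, in the units of the state.
- ctrl.get_obs(): the state, without advancing time (a new reading comes with each control period).
- camera(name): name is "side" or "top" or "wrist"; returns (picture, depth): 420x560x3 uint8, blue, green, red; 420x560 float32, m along the optical axis (not along the pixel's ray), 0 where there is no reading.
- calibration(name): a dict with "intrinsics" (3x3 intrinsics, pixels), "k1" (the pictures are not rectified: a ray, as slopes to the right and down, at radius r is drawn at 1 + k1 r^2 times it, then the intrinsics apply), "rvec" (rotation vector, rad) and "tvec" (3), from world to camera coordinates, as OpenCV has them. Camera axes: x right, y down, z forward; pixel columns grow to the right and rows downward; lengths in m; the calibration is good to about 2 mm. A picture is of the moment at which its call begins: read the wrist's pose just before it. calibration takes no time and is no camera call; for the wrist camera it gives the pose at the moment of the call.
- order.hand_in(): hands the job in; it is judged then, once.
Trained networks look in the newest picture that a camera, given by its name, has taken for a name from the list of things; names that differ only in an ending like _2 or _b are one class to them, and where a whole thing is asked for, a point or a joint stands for the part that bears it (a point fixed in the world has none). Each returns a list of dicts, best first, with "conf" (0 to 1); they miss things now and then, are a little off and sometimes report something else, mostly with a low value. They report only what shows in the picture. A call takes as long as a camera call. They do not tell look-alikes from the thing itself.
- outline_of(target, camera): "region" (420x560 bool, what is visible of it) and "bbox" ([centre column, centre row, width, height] in pixels, round what is visible of it).
The state is a dict: "time_s": time; "q": joint angles; "dq": joint speeds; "joint_efforts": joint torques, N m; "eef_pos": TCP position; "eef_rot": TCP orientation; "wrist_force": force on the tool from outside, world axes, zero at the start; "torque": the same for the moment, N m; "opening": opening from 0.0 (shut) to 1.0 (fully open); "grasp_force": force on a finger pad.
Only numpy, scipy, OpenCV 4.12 (cv2) and the standard library are available. Lean on these libraries where they do the work, as an engineer would, in place of code of your own. Each camera call takes 0.05 s, during which the arm holds its last target. There are 200 camera calls.

### The job

Sort the mixed things on the bench: stand each of the two stamps upright in a well of the wooden two-well rack, one per well, and the lidded glaze pot upright inside the square tray. Stand the wide metal cup upright inside the rim of the round cup stand and nest the narrow cup in it, upright and seated fully on its floor. Leave the water bowl and the roll of masking tape where they are.

Things in the scene. Friction and masses are not known exactly. Their poses are not given: they have to be found in the camera images.
- stamp_clay: terracotta-brown waisted clay stamp, loose, standing upright on the bench: round, 28 mm across at most, 47 mm tall (a narrower waist at mid height); origin at the centre of its underside, z up its axis
- stamp_plaster: off-white plaster stamp of the same shape and size, loose, standing upright: 28 mm across, 47 mm tall; origin at the centre of its underside, z up. Either stamp may go in either well
- glaze_pot: lidded round glaze pot with a white screw lid (lid fixed), loose, upright: 49 mm diameter, 51 mm tall, straight sides, about 0.12 kg; origin at the centre of its underside, z up
- wide_cup: the shorter, wider of two plain metal tapered open cups, loose, standing mouth up: 56 mm tall, outer diameter 64 mm at the rim, 46 mm at the foot (about 61.5 mm at 40 mm height), wall 3 mm, inner floor 4 mm above the underside; origin at the centre of its underside, z up
- narrow_cup: the taller, slimmer metal tapered open cup, loose, standing mouth up: 90 mm tall, outer diameter 48 mm at the rim, 32 mm at the foot (about 46.5 mm at 68 mm height), wall 3 mm; seated in the wide cup its foot rests on the wide cup's floor with about 4 mm of play all round and it stands 38 mm proud of the wide cup's rim; origin at the centre of its underside, z up
- stamp_rack: dark wooden block 126 x 62 x 20 mm, fixed, with two round wells of 41 mm diameter and 10 mm depth (well floor 10 mm above the bench); origin at the centre of its underside, x along its length, z up; the wells are centred at x = -33 mm and x = +33 mm, y = 0
- pot_tray: square open wooden tray, fixed: 92 x 92 mm outside, 18 mm tall, walls and floor 6 mm thick (inside 80 x 80 mm, floor 6 mm above the bench); origin at the centre of its underside, x and y along its sides
- cup_stand: round wooden cup stand, fixed: 96 mm diameter with a raised rim 12 mm tall and about 6 mm thick; inside the rim a flat cork-faced seat about 83 mm across, 6 mm above the bench; origin at the centre of its underside
- water_bowl: glazed water bowl, loose bystander on the raised board beyond the work strip (that board's top is 19 mm above the bench): 132 mm diameter, 52 mm tall; origin at the centre of its underside; to be left alone
- masking_tape: roll of masking tape lying flat, loose bystander on the same raised board: about 104 mm diameter, 25 mm tall; origin near the centre of its underside; to be left alone
Things that resemble listed ones, but are neither listed nor needed, are in the scene too. Leave any blue or purple look-alike of the glaze_pot alone.

How it is judged:
By the outcome, as a careful person would: the job done as asked, in the order asked, and still so for the second after the job is handed in, with the robot touching nothing.
It also fails if it takes over 144 s, if anything falls off the work surface, if the arm or the gripper's body presses on something with over 40 N, if the wrist force passes 120 N, or if a joint passes its speed limit or range.

## Working session

There is one attempt and no reset: what is moved stays moved. The work goes in short steps, Python scripts to look and compute and a tool call to move; the robot and the scene stay as the last step left them, time stands still between calls to the robot, and variables do not carry over. Pictures are saved under pics/ and viewed, at most 14 in all, crops included, and the job is handed in when it is done.

Besides the shell and the picture viewer there is one more tool, called after "Emit:" by a JSON object that holds its "op" and its "data", one argument or row to a line. move_arm: Moves the arm, as the interface text tells. Its arguments: {"type":"object","properties":{"series":{"type":"array","items":{"type":"array","items":{"type":"array","items":{"type":"number"}}}}},"required":["series"]}

```bash
mkdir -p pics; cat > h.py <<'E'
import numpy as np, cv2
from bench import ctrl, camera, calibration, order, outline_of
def cal(n):
    c=calibration(n);K=np.array(c["intrinsics"],float);R=cv2.Rodrigues(np.array(c["rvec"],float))[0]
    return K,float(c["k1"]),R,np.array(c["tvec"],float).ravel()
def world(n,uv,z,C=None):
    "pixels (N,2) + depth along axis -> world"
    K,k1,R,t=C or cal(n);uv=np.asarray(uv,float).reshape(-1,1,2)
    p=cv2.undistortPoints(uv,K,np.array([k1,0,0,0,0.])).reshape(-1,2)
    X=np.c_[p,np.ones(len(p))]*np.asarray(z,float).reshape(-1,1)
    return (X-t)@R
def cloud(n,d,C=None):
    v,u=np.nonzero(d>0);P=np.full(d.shape+(3,),np.nan);P[v,u]=world(n,np.c_[u,v],d[v,u],C);return P
E
python3 - <<'E'
from h import *
o=ctrl.get_obs();print(o["time_s"],o["eef_pos"],o["eef_rot"],o["q"])
for n in("top","side"):
    im,d=camera(n);cv2.imwrite(f"pics/{n}0.png",im);np.save(f"{n}0.npy",d);K,k1,R,t=cal(n);print(n,-R.T@t,R[2],K[0,0],k1)
    P=cloud(n,d)
    for k in "stamp_clay stamp_plaster glaze_pot wide_cup narrow_cup stamp_rack pot_tray cup_stand water_bowl masking_tape".split():
        for r in outline_of(k,n)[:4]:
            m=r["region"];Q=P[m];Q=Q[~np.isnan(Q[:,0])]
            if len(Q)==0: print(k,"nodepth");continue
            zt=np.percentile(Q[:,2],97);T=Q[Q[:,2]>zt-.006]
            print(k,round(r["conf"],2),np.round(r["bbox"]).astype(int),"zt",zt.round(3),"topmid",((T.max(0)+T.min(0))/2).round(3)[:2],"ext",np.ptp(T,0).round(3)[:2],"med",np.median(Q,0).round(3))
E
```

```text
0.0 [ 0.25656416 -0.51389424  0.19667049] [-8.86325499e-04  9.73345418e-01  2.29342347e-01 -2.39656762e-05] [-1.31429927e+00  1.81545628e-01  1.60803104e+00 -3.51878027e-06
  1.35378928e+00 -2.06306299e-01]
top [0.37108994 0.05902722 1.59639744] [ 0.13908284  0.01162175 -0.99021255] 459.18545271898205 -0.15112096799835784
stamp_clay 0.49 [245 206   7   3] zt 0.052 topmid [0.574 0.174] ext [0.014 0.02 ] med [0.574 0.174 0.041]
stamp_clay 0.31 [420 226  20  38] zt 0.025 topmid [ 0.486 -0.423] ext [0.128 0.064] med [ 0.485 -0.422  0.017]
stamp_plaster 0.44 [292 218   6  10] zt 0.051 topmid [0.532 0.019] ext [0.013 0.014] med [0.53  0.019 0.045]
glaze_pot 0.78 [160 203  17  21] zt 0.057 topmid [0.6   0.472] ext [0.046 0.046] med [0.597 0.471 0.05 ]
glaze_pot 0.57 [131 199  19  16] zt 0.056 topmid [0.611 0.58 ] ext [0.042 0.04 ] med [0.611 0.575 0.05 ]
glaze_pot 0.56 [213 191  13  13] zt 0.056 topmid [0.635 0.287] ext [0.042 0.042] med [0.631 0.286 0.049]
glaze_pot 0.53 [242 184  19  17] zt 0.057 topmid [0.66  0.186] ext [0.042 0.041] med [0.657 0.186 0.05 ]
wide_cup 0.85 [191 212  19  17
[... 1972 characters left out ...]
t [0.097 0.089] med [ 0.711 -0.376  0.033]
narrow_cup 0.85 [312 192  14  32] zt 0.09 topmid [0.446 0.005] ext [0.043 0.05 ] med [0.448 0.019 0.065]
stamp_rack 0.62 [283 142  34  16] zt 0.023 topmid [ 0.488 -0.422] ext [0.124 0.069] med [ 0.488 -0.404  0.017]
pot_tray 0.84 [285 180  28  20] zt 0.019 topmid [ 0.498 -0.094] ext [0.096 0.207] med [ 0.496 -0.14   0.007]
cup_stand 0.79 [288 163  26  18] zt 0.014 topmid [ 0.49  -0.271] ext [0.093 0.096] med [ 0.49  -0.27   0.007]
water_bowl 0.64 [223 178  45  27] zt 0.07 topmid [ 0.71  -0.062] ext [0.129 0.135] med [ 0.709 -0.066  0.056]
masking_tape 0.74 [226 144  27  17] zt 0.044 topmid [ 0.71  -0.393] ext [0.097 0.095] med [ 0.711 -0.378  0.034]
```

```bash
ls . pics
```

```text
.:
h.py
pics
side0.npy
top0.npy

pics:
side0.png
top0.png
```

```bash
python3 - <<'E'
import cv2
a=cv2.imread("pics/side0.png")[110:400,190:360];b=cv2.imread("pics/top0.png")[140:270,110:450]
cv2.imwrite("pics/sc.png",cv2.resize(a,None,fx=2,fy=2,interpolation=2));cv2.imwrite("pics/tc.png",cv2.resize(b,None,fx=2.3,fy=2.3,interpolation=2))
E
```

```text
(no output)
```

View pics/sc.png

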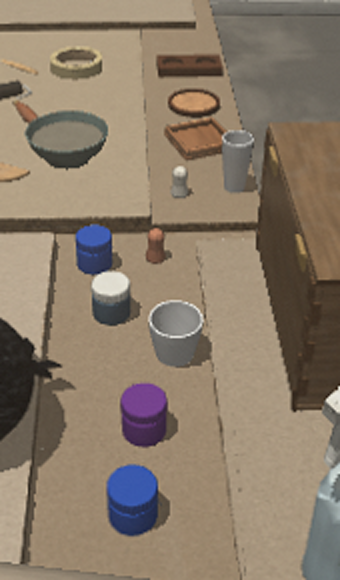

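View pics/tc.png

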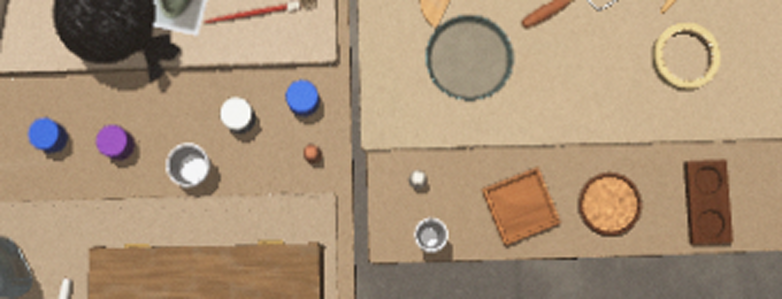

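```bash
python3 - <<'E'
from h import *
P=cloud("top",np.load("top0.npy")).reshape(-1,3);P=P[~np.isnan(P[:,0])]
xs=np.arange(0,.95,.06);ys=np.arange(.65,-.66,-.06)
print("y\\x",*(f"{x*100:4.0f}" for x in xs))
for y in ys:
    r=[]
    for x in xs:
        Q=P[(abs(P[:,0]-x)<.03)&(abs(P[:,1]-y)<.03),2]
        r.append(f"{Q.max()*1000:4.0f}" if len(Q) else "   .")
    print(f"{y:5.2f}",*r)
im,d=camera("wrist");cv2.imwrite("pics/w0.png",im);K,k1,R,t=cal("wrist");print(-R.T@t,R,K[0,0],ctrl.get_obs()["eef_pos"])
# yaw of rack / tray from side+top outlines
for n in("top",):
    im,d=camera(n);P=cloud(n,d)
    for k,z in(("stamp_rack",.018),("pot_tray",.0)):
        Q=P[outline_of(k,n)[0]["region"]];Q=Q[~np.isnan(Q[:,0])];print(k,cv2.minAreaRect(Q[Q[:,2]>z,:2].astype(np.float32)))
E
```

```text
y\x    0    6   12   18   24   30   36   42   48   54   60   66   72   78   84   90
 0.65 -737 -735    .   15   18   16  227  278  275   15   68   71   81   80   79   80
 0.59 -740 -744    .   16   22   28  158  168   15   14   60   56   27   29   27   28
 0.53 -742 -743    .   16   15   26   27   25   14   14   49   10  148  160  152   28
 0.47 -747 -745    .   14  208  210  208  210   14   12   63   11  157  166  158   30
 0.41 -745 -738    .   18  211  210  211  209   19   62   57    9  139  155  148   30
 0.35 -745 -736    .   14  209  213  211  210   17   62   61    9   33   31   28   27
 0.29 -738 -750    .   15  212  209  209  209   15   15   59   65   28   32   28   28
 0.23 -744 -742    .   16  209  212  209  211   15   13    9   60   27   34   31   29
 0.17    9    8   12   19  210  212  210  209   16   51   53   61   26   32   31   28
 0.11   84  337  358  512  634  592    9    8    9    9   26   28   26   31   27   26
 0.05  395  394  378  784  794  799 -741   98   96   51   30   27   29   29   28   27
-0.01  397  397  805  805  806  807 -742  101   95   52   31   78   80
[... 658 characters left out ...]
    9    8   10   27   26   28   27   29   27
-0.55 -752 -739 -743  599  598  591 -741    8   11   10   26   28   28   27   28   28
-0.61    . -742 -745 -742 -743 -744 -746    9   47   46   48   47   47   45   46   46
[ 0.3223688 -0.4823824  0.3737237] [[ 4.46608380e-01 -8.94729390e-01  5.22393544e-04]
 [-8.56607428e-01 -4.27410866e-01  2.89039212e-01]
 [-2.58388601e-01 -1.29534820e-01 -9.57317116e-01]] 349.7385356740023 [ 0.25673838 -0.51450469  0.19759066]
stamp_rack ((0.4845571517944336, -0.4228631258010864), (0.12554629147052765, 0.06208604574203491), 0.018596423789858818)
pot_tray ((0.4905305802822113, -0.13853351771831512), (0.08978308737277985, 0.0902782455086708), 21.612783432006836)
```

View pics/w0.png

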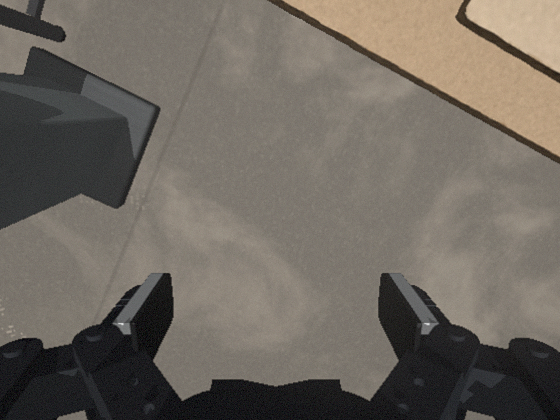

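Emit:
{"op": "move_arm", "data": {
  "series": [
    [[1,246,21,0,0.463],[1,246,21,0,0.463],[1,246,21,0,0.463],[1,246,21,0,0.463],[1,246,21,0,0.463],[1,246,21,0,0.463],[1,246,21,0,0.463],[1,246,21,0,0.463],[1,246,21,0,0.463],[1,246,21,0,0.463]]
  ]
}}

```text
time_s: 2.13
eef_pos: [0.4851, -0.4241, 0.1974]
eef_rot: [-0.0, 1.0, -0.001, -0.0]
wrist_force: [-0.0, 0.3, -0.4]
opening: 1.005
grasp_force: 0.0
```

```bash
cat >> h.py <<'E'
def yaw():
    from scipy.spatial.transform import Rotation as Ro
    q=ctrl.get_obs()["eef_rot"];M=Ro.from_quat([q[1],q[2],q[3],q[0]]).as_matrix();return np.arctan2(M[1,0],M[0,0]),M
def look(*ks,show=None,band=.006):
    p=np.array(ctrl.get_obs()["eef_pos"]);C=cal("wrist");im,d=camera("wrist");P=cloud("wrist",d,C)
    if show: cv2.imwrite(f"pics/{show}.png",im)
    print("eef",p.round(4),"yaw",round(yaw()[0],4))
    for k in ks:
        for r in outline_of(k,"wrist")[:3]:
            m=r["region"];Q=P[m];Q=Q[~np.isnan(Q[:,0])]
            if len(Q)<10: continue
            zt=np.percentile(Q[:,2],97);T=Q[Q[:,2]>zt-band]
            c=cv2.minEnclosingCircle(T[:,:2].astype(np.float32));b=cv2.minAreaRect(T[:,:2].astype(np.float32))
            print(k,round(r["conf"],2),np.round(r["bbox"]).astype(int),"zt",zt.round(4),"circ",np.round(c[0],4),round(2*c[1],4),"rect",np.round(b[0],4),np.round(b[1],4),round(b[2],1),"bgr",np.median(im[m],0))
    return P,im,d
E
python3 - <<'E'
from h import *
P,im,d=look("stamp_rack","cup_stand","stamp_clay",show="w1")
o=ctrl.get_obs();print(o["time_s"],o["q"])
E
```

```text
eef [ 0.4851 -0.4241  0.1974] yaw -0.0019
stamp_rack 0.93 [278 175  64 125] zt 0.0211 circ [ 0.4875 -0.4262] 0.1386 rect [ 0.4874 -0.4257] [0.1262 0.0621] 0.7 bgr [ 48.  70. 109.]
cup_stand 0.7 [134 174  93  90] zt 0.0124 circ [ 0.4899 -0.2745] 0.0971 rect [ 0.4898 -0.2753] [0.095  0.0949] 70.6 bgr [ 99. 146. 200.]
2.3333 [-9.02567036e-01  3.32660964e-01  1.42014576e+00 -1.54351836e-04
  1.38866866e+00  6.70491247e-01]
```

View pics/w1.png

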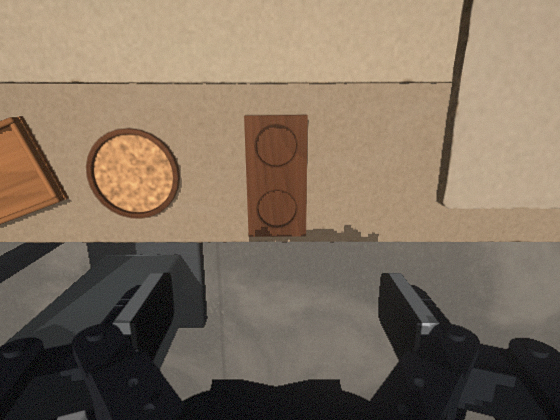

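Emit:
{"op": "move_arm", "data": {
  "series": [
    [[1,5,-40,0,0],[1,15,-80,0,0],[1,25,-120,0,0],[1,30,-160,0,0],[1,35,-200,0,0],[1,35,-240,0,0],[1,35,-280,0,0],[1,35,-320,0,0],[1,35,-340,0,0],[1,35,-340,0,0]]
  ]
}}

```text
time_s: 3.17
eef_pos: [0.5207, -0.08, 0.1979]
eef_rot: [-0.001, 1.0, 0.002, 0.0]
wrist_force: [0.0, -0.1, -0.5]
opening: 0.998
grasp_force: 0.0
```

```bash
python3 - <<'E'
from h import *
look("pot_tray","stamp_plaster","narrow_cup")
E
```

```text
eef [ 0.5207 -0.08    0.1979] yaw 0.0024
pot_tray 0.72 [329 206 111 110] zt 0.0185 circ [ 0.49   -0.1388] 0.1276 rect [ 0.4899 -0.1389] [0.0925 0.092 ] 20.4 bgr [ 65. 103. 156.]
stamp_plaster 0.8 [182 167  35  29] zt 0.047 circ [0.5349 0.0156] 0.0226 rect [0.5348 0.0159] [0.0209 0.0211] 89.4 bgr [130. 144. 153.]
stamp_plaster 0.64 [256  22 145  43] zt 0.0704 circ [ 0.672  -0.0643] 0.1097 rect [ 0.6579 -0.0643] [0.0302 0.1095] 0.2 bgr [120. 138. 147.]
narrow_cup 0.77 [187 264  58  70] zt 0.0903 circ [ 0.4782 -0.0137] 0.115 rect [ 0.4726 -0.0203] [0.047  0.1109] 49.8 bgr [100. 102. 103.]
```

Emit:
{"op": "move_arm", "data": {
  "series": [
    [[1,10,-40,0,0],[1,20,-80,0,0],[1,40,-120,0,0],[1,45,-160,0,0],[1,45,-200,0,0],[1,45,-240,0,0],[1,45,-262,0,0],[1,45,-262,0,0],[1,45,-262,0,0],[1,45,-262,0,0]]
  ]
}}

```text
time_s: 4.2
eef_pos: [0.5668, 0.1768, 0.1973]
eef_rot: [0.0, 1.0, -0.001, -0.0]
wrist_force: [-0.3, 0.6, -0.3]
opening: 0.999
grasp_force: 0.0
```

```bash
python3 - <<'E'
from h import *
look("stamp_clay","glaze_pot","wide_cup",show="w2")
E
```

```text
eef [0.5668 0.1768 0.1973] yaw -0.0025
stamp_clay 0.82 [278 172  26  32] zt 0.0472 circ [0.5768 0.1736] 0.0224 rect [0.5764 0.1737] [0.0202 0.0216] 89.4 bgr [ 73.  97. 145.]
glaze_pot 0.94 [263  81  53  66] zt 0.0522 circ [0.6606 0.1861] 0.0489 rect [0.6605 0.1858] [0.0475 0.0475] 41.3 bgr [212. 117.  76.]
glaze_pot 0.87 [  6 148  12  35] zt 0.0197 circ [0.5969 0.4501] 0.0292 rect [0.5971 0.4511] [0.0049 0.029 ] 78.6 bgr [51. 22. 41.]
glaze_pot 0.63 [158 112  64  58] zt 0.0521 circ [0.637  0.2846] 0.0498 rect [0.6367 0.2843] [0.0479 0.0478] 13.6 bgr [219. 227. 231.]
wide_cup 0.89 [ 91 193  81  67] zt 0.0564 circ [0.5604 0.3565] 0.0646 rect [0.5605 0.3566] [0.0622 0.0626] 32.4 bgr [101. 102. 104.]
```

View pics/w2.png

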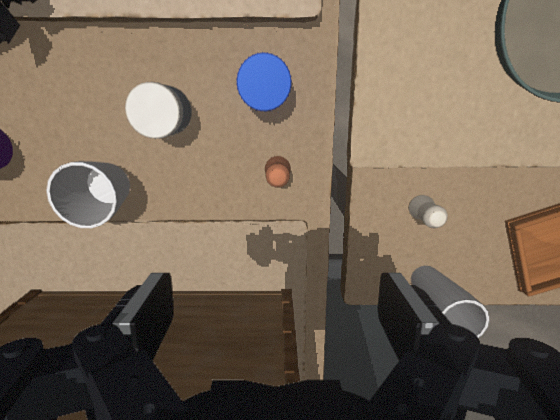

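Emit:
{"op": "move_arm", "data": {
  "series": [
    [[0.8,10,3,40,0],[0.7,10,3,80,0],[0.6,10,3,115,0],[0.6,10,3,145,0],[0.6,10,3,165,0],[0.6,10,3,178,0],[0.6,10,3,184,0],[0.6,10,3,184,0],[0,10,3,184,0],[0,10,3,184,0]]
  ]
}}

```text
time_s: 5.23
eef_pos: [0.578, 0.1756, 0.0155]
eef_rot: [-0.0, 1.0, -0.0, 0.002]
wrist_force: [0.6, 0.6, 0.2]
opening: 0.326
grasp_force: 0.0
```

Emit:
{"op": "move_arm", "data": {
  "series": [
    [[0,0,0,0,0],[0,0,0,0,0],[0,0,0,0,0],[0,0,0,0,0],[0,0,0,0,0],[0,0,0,-10,0],[0,0,0,-35,0],[0,0,0,-70,0],[0,0,0,-105,0],[0,0,0,-115,0]]
  ]
}}

```text
time_s: 6.07
eef_pos: [0.5799, 0.176, 0.1356]
eef_rot: [-0.0, 1.0, -0.0, 0.005]
wrist_force: [0.5, -0.2, 1.0]
opening: 0.0
grasp_force: 0.0
```

```bash
python3 - <<'E'
from h import *
look(show="w3");o=ctrl.get_obs();print(o["opening"],o["grasp_force"],o["eef_pos"])
E
```

```text
eef [0.5799 0.176  0.1356] yaw 0.0
0.000739151523145426 0.0 [0.58029111 0.17602826 0.13578058]
```

View pics/w3.png

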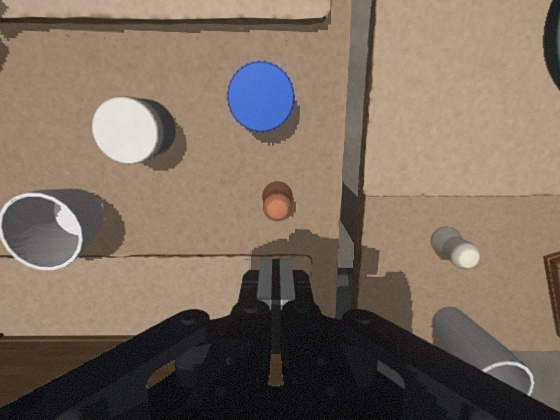

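```bash
python3 - <<'E'
from h import *
P,im,d=look("stamp_clay",band=.004)
K,k1,R,t=cal("wrist");e=np.array(ctrl.get_obs()["eef_pos"])
for z in(.136,.05,.0): print(cv2.projectPoints(np.array([[e[0],e[1],z]]),cv2.Rodrigues(R)[0],t,K,np.array([k1,0,0,0,0.]))[0].ravel())
m=outline_of("stamp_clay","wrist")[0]["region"];Q=P[m];Q=Q[~np.isnan(Q[:,0])]
for a in range(0,48,6):
    T=Q[(Q[:,2]>a/1e3)&(Q[:,2]<=(a+6)/1e3)]
    if len(T)>3: print(a,len(T),T.min(0).round(4),T.max(0).round(4))
n=P[275:330,255:300].reshape(-1,3);n=n[n[:,2]>.1];print(n.min(0),n.max(0))
E
```

```text
eef [0.5803 0.176  0.1358] yaw -0.0001
stamp_clay 0.73 [278 203  30  37] zt 0.0469 circ [0.577 0.174] 0.021 rect [0.5773 0.1742] [0.0201 0.0196] 43.9 bgr [ 70.  93. 135.]
[273.91590665 252.13298377]
[274.34699075 207.55788191]
[274.49367745 192.37957811]
0 39 [5.527e-01 1.592e-01 3.000e-04] [0.5908 0.1865 0.0058]
6 119 [0.5736 0.1603 0.006 ] [0.5909 0.1865 0.012 ]
12 106 [0.576  0.1624 0.012 ] [0.5888 0.1854 0.018 ]
18 36 [0.5784 0.1635 0.018 ] [0.5875 0.1834 0.0232]
24 18 [0.5837 0.1656 0.0246] [0.5874 0.1806 0.0294]
30 19 [0.5823 0.1665 0.0304] [0.5878 0.1838 0.036 ]
36 125 [0.565  0.1626 0.0368] [0.5882 0.1854 0.042 ]
42 517 [0.5668 0.1636 0.042 ] [0.5869 0.1844 0.048 ]
[0.57775812 0.1654333  0.17973596] [0.59338792 0.1836533  0.22597989]
```

Emit:
{"op": "move_arm", "data": {
  "series": [
    [[0.6,-3,2,0,0],[0.6,-3,2,0,0],[0.6,-3,2,0,0],[0.6,-3,2,35,0],[0.6,-3,2,70,0],[0.6,-3,2,100,0],[0.6,-3,2,115,0],[0.6,-3,2,124,0],[0.6,-3,2,124,0],[0.6,-3,2,124,0]]
  ]
}}

```text
time_s: 7.1
eef_pos: [0.5734, 0.1735, 0.0046]
eef_rot: [0.0, 1.0, -0.0, -0.0]
wrist_force: [0.3, 0.0, 0.6]
opening: 0.597
grasp_force: 0.0
```

```bash
python3 - <<'E'
from h import *
look("stamp_clay",show="w4")
o=ctrl.get_obs();print(o["time_s"],o["opening"],o["grasp_force"],o["eef_pos"],o["wrist_force"])
E
```

```text
eef [0.5734 0.1735 0.0046] yaw -0.0002
stamp_clay 0.61 [274 257  50  76] zt 0.0468 circ [0.5773 0.1741] 0.023 rect [0.5772 0.1744] [0.0223 0.0218] 68.7 bgr [ 64.  84. 124.]
7.2 0.6022115688977591 0.0 [0.57475831 0.17364551 0.00612602] [-0.90674213  0.02916316  0.36401052]
```

View pics/w4.png

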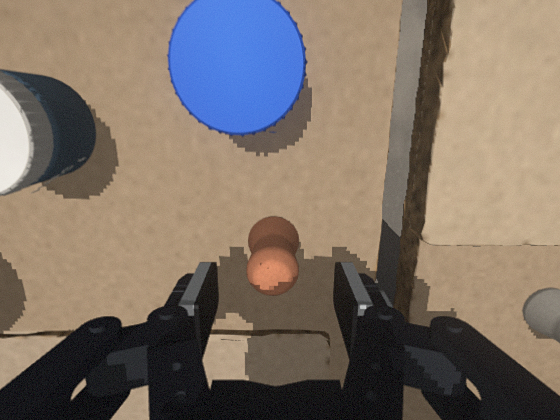

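```bash
python3 - <<'E'
from h import *
P,im,d=look()
e=np.array(ctrl.get_obs()["eef_pos"])
for v in range(258,345,8): print(v,[tuple(((P[v,u]-e)*1000).round(0)) if d[v,u]>0 else None for u in (190,200,208,214,340,350)],d[v,208].round(3))
K,k1,R,t=cal("wrist");print(-R.T@t-e)
E
```

```text
eef [0.5748 0.1736 0.0061] yaw -0.0002
258 [(np.float64(-9.0), np.float64(48.0), np.float64(-7.0)), (np.float64(-9.0), np.float64(42.0), np.float64(-6.0)), (np.float64(-9.0), np.float64(37.0), np.float64(-6.0)), (np.float64(-9.0), np.float64(34.0), np.float64(-6.0)), (np.float64(-8.0), np.float64(-37.0), np.float64(-5.0)), (np.float64(-8.0), np.float64(-43.0), np.float64(-5.0))] 0.198
266 [(np.float64(-14.0), np.float64(48.0), np.float64(-7.0)), (np.float64(10.0), np.float64(30.0), np.float64(44.0)), (np.float64(11.0), np.float64(27.0), np.float64(45.0)), (np.float64(10.0), np.float64(25.0), np.float64(43.0)), (np.float64(11.0), np.float64(-27.0), np.float64(45.0)), (np.float64(10.0), np.float64(-32.0), np.float64(44.0))] 0.143
274 [(np.float64(7.0), np.float64(35.0), np.float64(44.0)), (np.float64(10.0), np.float64(29.0), np.float64(52.0)), (np.float64(11.0), np.float64(25.0), np.float64(53.0)), (np.float64(7.0), np.float64(25.0), np.float64(44.0)), (np.float64(10.0), np.float64(-26.0), np.float64(50.0)), (np.float64(10.0), np.float64(-30.0), np.float64(51.0))] 0.136
282 [(np.float6
[... 2104 characters left out ...]
), np.float64(88.0)), (np.float64(1.0), np.float64(25.0), np.float64(74.0)), (np.float64(-8.0), np.float64(25.0), np.float64(61.0)), (np.float64(-55.0), np.float64(36.0), np.float64(-5.0)), (np.float64(-56.0), np.float64(-40.0), np.float64(-6.0)), (np.float64(-1.0), np.float64(-27.0), np.float64(72.0))] 0.133
338 [(np.float64(16.0), np.float64(21.0), np.float64(99.0)), (np.float64(-3.0), np.float64(25.0), np.float64(73.0)), (np.float64(-12.0), np.float64(25.0), np.float64(62.0)), (np.float64(-57.0), np.float64(35.0), np.float64(-0.0)), (np.float64(-62.0), np.float64(-40.0), np.float64(-7.0)), (np.float64(-3.0), np.float64(-26.0), np.float64(73.0))] 0.134
[ 0.0728292  -0.00075485  0.17636216]
```

Emit:
{"op": "move_arm", "data": {
  "series": [
    [[0.6,2,0,10,0],[0.6,2,0,20,0],[0.6,2,0,30,0],[0.6,2,0,30,0],[0,2,0,30,0],[0,2,0,30,0],[0,2,0,30,0],[0,2,0,30,0],[0,2,0,30,0],[0,2,0,30,0]]
  ]
}}

```text
time_s: 8.08
eef_pos: [0.5755, 0.1735, -0.0252]
eef_rot: [-0.0, 1.0, -0.0, 0.0]
wrist_force: [-0.7, -0.4, -0.3]
opening: 0.276
grasp_force: 58.7
```

```bash
python3 - <<'E'
from h import *
P,im,d=look("stamp_clay",show="w5")
o=ctrl.get_obs();print(o["time_s"],o["opening"],o["grasp_force"],o["eef_pos"],o["wrist_force"])
E
```

```text
eef [ 0.5755  0.1735 -0.0252] yaw -0.0002
stamp_clay 0.55 [276 292  60 103] zt 0.0469 circ [0.5786 0.1731] 0.0227 rect [0.5784 0.1729] [0.0215 0.0209] 67.8 bgr [ 58.  77. 118.]
8.1833 0.2748660920517642 58.74847782713914 [ 0.57544584  0.17352986 -0.02526524] [ 0.10786147  0.40536221 -0.0159872 ]
```

View pics/w5.png

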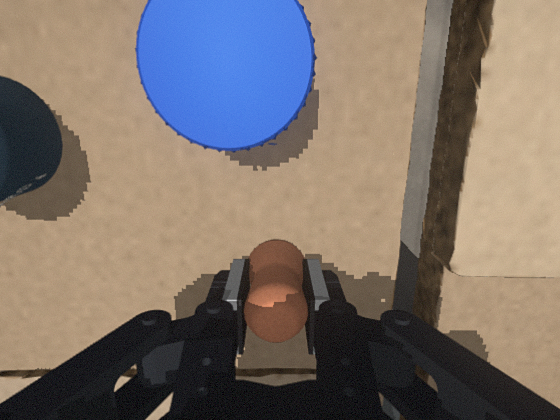

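Emit:
{"op": "move_arm", "data": {
  "series": [
    [[0,0,0,-25,0],[0,0,0,-60,0],[0,0,0,-95,0],[0,0,30,-105,0],[0,0,65,-105,0],[0,-5,104,-105,0],[0,-10,143,-105,0],[0,-15,182,-105,0],[0,-20,220,-105,0],[0,-25,240,-105,0]]
  ]
}}

```text
time_s: 9.02
eef_pos: [0.5501, -0.0704, 0.08]
eef_rot: [0.001, 1.0, -0.001, 0.0]
wrist_force: [0.5, 0.3, -0.6]
opening: 0.273
grasp_force: 58.9
```

Emit:
{"op": "move_arm", "data": {
  "series": [
    [[0,0,38,0,0],[0,-5,77,0,0],[0,-10,116,0,0],[0,-15,155,0,0],[0,-20,194,0,0],[0,-25,233,0,0],[0,-30,272,0,0],[0,-32,311,0,0],[0,-32,340,0,0],[0,-32,359,0,0]]
  ]
}}

```text
time_s: 9.85
eef_pos: [0.5173, -0.4293, 0.0797]
eef_rot: [0.001, 1.0, -0.001, 0.0]
wrist_force: [0.2, 0.2, -0.6]
opening: 0.273
grasp_force: 58.9
```

```bash
python3 - <<'E'
from h import *
look("stamp_clay","stamp_rack")
o=ctrl.get_obs();print(o["time_s"],o["opening"],o["grasp_force"],o["eef_pos"],o["wrist_force"])
E
```

```text
eef [ 0.5173 -0.4293  0.0797] yaw -0.0043
stamp_clay 0.96 [277 291  64 105] zt 0.1518 circ [ 0.5199 -0.43  ] 0.0229 rect [ 0.5204 -0.4297] [0.021  0.0222] 24.4 bgr [ 50.  68. 104.]
stamp_rack 0.92 [269 215  93 107] zt 0.021 circ [ 0.5144 -0.4252] 0.0953 rect [ 0.5142 -0.4253] [0.0734 0.0621] 0.7 bgr [ 43.  64. 101.]
10.0 0.27491547589838194 58.933819865960686 [ 0.51758244 -0.42689084  0.07926937] [ 0.55516525  0.58549221 -0.63471258]
```

Emit:
{"op": "move_arm", "data": {
  "series": [
    [[0,0,-1,35,0],[0,0,-1,65,0],[0,0,-1,80,0],[0,0,-1,88,0],[0,0,-1,92,0],[0,0,-1,94,0],[0,0,-1,94,0],[0,0,-1,94,0],[0.5,0,-1,94,0],[0.6,0,-1,94,0]]
  ]
}}

```text
time_s: 10.83
eef_pos: [0.5189, -0.4253, -0.0132]
eef_rot: [0.001, 1.0, -0.0, 0.001]
wrist_force: [0.4, 1.4, 0.4]
opening: 0.547
grasp_force: 0.0
```

Emit:
{"op": "move_arm", "data": {
  "series": [
    [[0.6,0,0,0,0],[0.6,0,0,0,0],[0.6,0,0,-15,0],[0.6,0,0,-40,0],[0.6,0,0,-75,0],[0.6,0,0,-110,0],[0.6,0,-20,-120,0],[0.6,0,-55,-120,0],[0.6,0,-80,-120,0],[0.6,0,-80,-120,0]]
  ]
}}

```text
time_s: 11.67
eef_pos: [0.5185, -0.34, 0.107]
eef_rot: [-0.001, 1.0, 0.001, 0.0]
wrist_force: [-0.2, 0.0, -1.3]
opening: 0.595
grasp_force: 0.0
```

```bash
python3 - <<'E'
from h import *
look("stamp_clay",show="w6")
o=ctrl.get_obs();print(o["time_s"],o["opening"],o["grasp_force"],o["eef_pos"],o["wrist_force"])
E
```

```text
eef [ 0.5185 -0.34    0.107 ] yaw 0.0025
stamp_clay 0.75 [390 207  48  45] zt 0.057 circ [ 0.5211 -0.4256] 0.0227 rect [ 0.5213 -0.4255] [0.0211 0.0217] 52.9 bgr [ 61.   81.5 124. ]
11.7667 0.6004571819805292 0.0 [ 0.51870672 -0.34397227  0.10694972] [-0.10862503 -0.3994478   0.22461905]
```

View pics/w6.png

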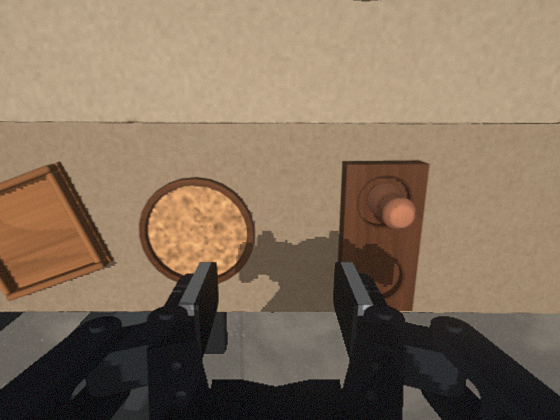

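Emit:
{"op": "move_arm", "data": {
  "series": [
    [[0.6,5,-38,0,0],[0.6,10,-77,0,0],[0.6,14,-116,0,0],[0.6,14,-155,0,0],[0.6,14,-194,0,0],[0.6,14,-233,0,0],[0.6,14,-272,0,0],[0.6,14,-311,0,0],[0.6,14,-345,0,0],[0.6,14,-360,0,0]]
  ]
}}

```text
time_s: 12.6
eef_pos: [0.5327, 0.0183, 0.1063]
eef_rot: [-0.0, 1.0, 0.001, 0.0]
wrist_force: [0.5, -0.3, 0.6]
opening: 0.603
grasp_force: 0.0
```

```bash
python3 - <<'E'
from h import *
look("stamp_plaster","narrow_cup")
print(ctrl.get_obs()["eef_pos"])
E
```

```text
eef [0.5327 0.0183 0.1063] yaw 0.0024
stamp_plaster 0.89 [278 204  32  46] zt 0.047 circ [0.5347 0.0163] 0.0228 rect [0.5346 0.0163] [0.0214 0.0218] 81.1 bgr [140. 152. 161.]
narrow_cup 0.68 [299 329  70 107] zt 0.0901 circ [0.448  0.0011] 0.0487 rect [0.4489 0.0014] [0.0452 0.0464] 13.2 bgr [79. 80. 81.]
narrow_cup 0.59 [461 248 144 136] zt 0.0185 circ [ 0.4909 -0.1378] 0.127 rect [ 0.4906 -0.1383] [0.0923 0.0929] 20.6 bgr [ 62.  99. 150.]
[0.5330823  0.0155212  0.10614351]
```

Emit:
{"op": "move_arm", "data": {
  "series": [
    [[0.6,0,0,40,0],[0.6,0,0,80,0],[0.6,0,0,105,0],[0.6,0,0,122,0],[0.6,0,0,131,0],[0.6,0,0,131,0],[0,0,0,131,0],[0,0,0,131,0],[0,0,0,131,0],[0,0,0,131,0]]
  ]
}}

```text
time_s: 13.58
eef_pos: [0.5342, 0.0148, -0.0236]
eef_rot: [0.001, 1.0, -0.0, 0.002]
wrist_force: [0.3, -2.3, 3.7]
opening: 0.274
grasp_force: 59.3
```

Emit:
{"op": "move_arm", "data": {
  "series": [
    [[0,0,0,0,0],[0,0,0,0,0],[0,0,0,-25,0],[0,0,0,-60,0],[0,0,10,-95,0],[0,0,40,-105,0],[0,0,75,-105,0],[0,-10,114,-105,0],[0,-20,150,-105,0],[0,-30,170,-105,0]]
  ]
}}

```text
time_s: 14.42
eef_pos: [0.5023, -0.1579, 0.0806]
eef_rot: [0.001, 1.0, -0.001, 0.001]
wrist_force: [-0.4, 0.3, -0.3]
opening: 0.276
grasp_force: 58.9
```

Emit:
{"op": "move_arm", "data": {
  "series": [
    [[0,-5,38,0,0],[0,-15,75,0,0],[0,-25,112,0,0],[0,-35,150,0,0],[0,-45,187,0,0],[0,-50,224,0,0],[0,-50,255,0,0],[0,-50,272,0,0],[0,-50,272,0,0],[0,-50,272,0,0]]
  ]
}}

```text
time_s: 15.25
eef_pos: [0.4519, -0.427, 0.0796]
eef_rot: [-0.0, 1.0, -0.001, 0.0]
wrist_force: [-0.3, -0.4, -0.4]
opening: 0.277
grasp_force: 58.9
```

```bash
python3 - <<'E'
from h import *
look("stamp_plaster")
o=ctrl.get_obs();print(o["time_s"],o["opening"],o["grasp_force"],o["eef_pos"],o["wrist_force"])
E
```

```text
eef [ 0.4519 -0.427   0.0796] yaw -0.0005
stamp_plaster 0.77 [276 292  63 102] zt 0.1499 circ [ 0.4533 -0.4274] 0.0231 rect [ 0.4538 -0.4273] [0.0208 0.0224] 13.2 bgr [126. 137. 143.]
15.35 0.2753087915322866 58.89354875209392 [ 0.45219216 -0.42520447  0.0794099 ] [-0.20013405  0.04944057 -0.81464582]
```

Emit:
{"op": "move_arm", "data": {
  "series": [
    [[0,1,0,35,0],[0,1,0,65,0],[0,1,0,80,0],[0,1,0,87,0],[0,1,0,90,0],[0,1,0,92,0],[0,1,0,92,0],[0,1,0,92,0],[0.5,1,0,92,0],[0.6,1,0,92,0]]
  ]
}}

```text
time_s: 16.18
eef_pos: [0.4538, -0.4272, -0.0113]
eef_rot: [0.001, 1.0, -0.0, 0.001]
wrist_force: [-0.3, -0.4, 0.1]
opening: 0.548
grasp_force: 0.0
```

Emit:
{"op": "move_arm", "data": {
  "series": [
    [[0.6,0,0,0,0],[0.6,0,0,0,0],[0.6,0,0,-15,0],[0.6,0,0,-40,0],[0.6,0,0,-75,0],[0.6,0,0,-110,0],[1,15,-30,-120,0],[1,35,-65,-120,0],[1,55,-90,-120,0],[1,55,-90,-120,0]]
  ]
}}

```text
time_s: 17.02
eef_pos: [0.5111, -0.3318, 0.1083]
eef_rot: [-0.001, 1.0, 0.002, 0.001]
wrist_force: [-0.2, -0.8, 0.3]
opening: 0.998
grasp_force: 0.0
```

```bash
python3 - <<'E'
from h import *
look("stamp_plaster","stamp_clay")
o=ctrl.get_obs();print(o["time_s"],o["opening"],o["eef_pos"],o["wrist_force"])
E
```

```text
eef [ 0.5111 -0.3318  0.1083] yaw 0.0039
stamp_plaster 0.65 [395 270  46  33] zt 0.0537 circ [ 0.4903 -0.4099] 0.0864 rect [ 0.4893 -0.4088] [0.0862 0.0048] 41.5 bgr [77. 84. 89.]
stamp_clay 0.7 [404 198  52  44] zt 0.0568 circ [ 0.5212 -0.4257] 0.0234 rect [ 0.521  -0.4257] [0.0218 0.0219] 57.1 bgr [ 60.  80. 121.]
17.1667 1.0005227479470493 [ 0.50829804 -0.33644995  0.10764665] [ 0.05104822 -0.38769904  1.10259276]
```

Emit:
{"op": "move_arm", "data": {
  "series": [
    [[1,0,-38,0,0],[1,5,-77,0,0],[1,10,-116,0,0],[1,15,-155,0,0],[1,20,-194,0,0],[1,25,-233,0,0],[1,30,-272,0,0],[1,35,-311,0,0],[1,40,-350,0,0],[1,45,-380,0,0]]
  ]
}}

```text
time_s: 18.0
eef_pos: [0.5533, 0.0448, 0.1076]
eef_rot: [-0.0, 1.0, -0.001, -0.0]
wrist_force: [0.8, -0.6, -0.4]
opening: 1.002
grasp_force: 0.0
```

Emit:
{"op": "move_arm", "data": {
  "series": [
    [[1,10,-38,0,0],[1,22,-75,0,0],[1,34,-112,0,0],[1,46,-149,0,0],[1,58,-186,0,0],[1,70,-220,0,0],[1,80,-241,0,0],[1,83,-241,0,0],[1,83,-241,0,0],[1,83,-241,0,0]]
  ]
}}

```text
time_s: 18.83
eef_pos: [0.6365, 0.2825, 0.1069]
eef_rot: [0.0, 1.0, -0.001, -0.001]
wrist_force: [-1.0, 0.0, -0.1]
opening: 1.001
grasp_force: 0.0
```

```bash
python3 - <<'E'
from h import *
look("glaze_pot")
o=ctrl.get_obs();print(o["time_s"],o["opening"],o["eef_pos"],o["wrist_force"],o["q"])
E
```

```text
eef [0.6365 0.2825 0.1069] yaw -0.0022
glaze_pot 0.97 [273 211  68  82] zt 0.0521 circ [0.6371 0.2849] 0.0487 rect [0.6376 0.2846] [0.0474 0.0472] 33.5 bgr [211. 220. 225.]
glaze_pot 0.87 [ 39 251  78  78] zt 0.0517 circ [0.6015 0.472 ] 0.0483 rect [0.6004 0.4649] [0.0331 0.0474] 80.9 bgr [76.  33.  63.5]
glaze_pot 0.59 [408 177  86  81] zt 0.0521 circ [0.6606 0.1866] 0.0487 rect [0.6608 0.1866] [0.0471 0.0476] 54.5 bgr [179.  85.  49.]
18.9333 0.9996770387122139 [0.63633124 0.28236607 0.10729588] [0.33302133 0.24138086 1.24542925] [ 2.47784083e-01  5.25186940e-01  1.34329821e+00 -3.62218077e-04
  1.27408981e+00  1.82108782e+00]
```

Emit:
{"op": "move_arm", "data": {
  "series": [
    [[0.85,0,-2,40,0],[0.85,0,-2,75,0],[0.85,0,-2,105,0],[0.85,0,-2,123,0],[0.85,0,-2,133,0],[0.85,0,-2,133,0],[0.3,0,-2,133,0],[0.3,0,-2,133,0],[0.3,0,-2,133,0],[0.3,0,-2,133,0]]
  ]
}}

```text
time_s: 19.77
eef_pos: [0.6385, 0.2868, -0.0226]
eef_rot: [-0.0, 1.0, -0.0, 0.002]
wrist_force: [-0.4, -1.6, 6.0]
opening: 0.539
grasp_force: 61.9
```

Emit:
{"op": "move_arm", "data": {
  "series": [
    [[0.3,0,0,0,0],[0.3,0,0,0,0],[0.3,0,0,-20,0],[0.3,0,0,-55,0],[0.3,0,0,-90,0],[0.3,0,15,-115,0],[0.3,0,45,-120,0],[0.3,-10,80,-120,0],[0.3,-20,115,-120,0],[0.3,-30,140,-120,0]]
  ]
}}

```text
time_s: 20.6
eef_pos: [0.606, 0.1442, 0.0954]
eef_rot: [0.0, 1.0, -0.0, 0.001]
wrist_force: [0.7, 0.0, -1.8]
opening: 0.54
grasp_force: 61.7
```

```bash
python3 - <<'E'
from h import *
look("glaze_pot")
o=ctrl.get_obs();print(o["time_s"],o["opening"],o["grasp_force"],o["eef_pos"],o["wrist_force"])
E
```

```text
eef [0.606  0.1442 0.0954] yaw -0.0025
glaze_pot 0.8 [276 305 137 162] zt 0.1699 circ [0.6051 0.1435] 0.0494 rect [0.6062 0.1435] [0.0468 0.0463] 1.0 bgr [113. 119. 122.]
glaze_pot 0.6 [209 137  75  85] zt 0.0521 circ [0.6601 0.1855] 0.0487 rect [0.6608 0.1854] [0.0473 0.0473] 9.6 bgr [189. 100.  61.]
20.7 0.5402508640677248 61.75998879720282 [0.60515317 0.14283584 0.09492326] [-0.26762554  0.25308787 -0.87014861]
```

Emit:
{"op": "move_arm", "data": {
  "series": [
    [[0.3,-10,38,0,0],[0.3,-25,75,0,0],[0.3,-40,112,0,0],[0.3,-55,149,0,0],[0.3,-70,186,0,0],[0.3,-85,222,0,0],[0.3,-100,255,0,0],[0.3,-112,280,0,0],[0.3,-115,282,0,0],[0.3,-115,282,0,0]]
  ]
}}

```text
time_s: 21.53
eef_pos: [0.4911, -0.1365, 0.0951]
eef_rot: [0.0, 1.0, -0.002, 0.0]
wrist_force: [0.7, -0.2, -1.3]
opening: 0.543
grasp_force: 62.0
```

```bash
python3 - <<'E'
from h import *
look("glaze_pot")
o=ctrl.get_obs();print(o["time_s"],o["grasp_force"],o["eef_pos"])
E
```

```text
eef [ 0.4911 -0.1365  0.0951] yaw -0.0016
glaze_pot 0.82 [276 306 131 164] zt 0.1696 circ [ 0.4902 -0.1372] 0.0494 rect [ 0.4913 -0.1373] [0.0465 0.0462] 0.3 bgr [120. 126. 130.]
21.6333 61.98999233893119 [ 0.49186635 -0.13477355  0.09493352]
```

Emit:
{"op": "move_arm", "data": {
  "series": [
    [[0.3,-1,2,35,0],[0.3,-1,2,70,0],[0.3,-1,2,92,0],[0.3,-1,2,103,0],[0.3,-1,2,108,0],[0.3,-1,2,112,0],[0.3,-1,2,112,0],[0.3,-1,2,112,0],[0.75,-1,2,112,0],[0.8,-1,2,112,0]]
  ]
}}

```text
time_s: 22.47
eef_pos: [0.4915, -0.1379, -0.0163]
eef_rot: [0.001, 1.0, 0.0, 0.001]
wrist_force: [0.2, 0.0, 0.3]
opening: 0.791
grasp_force: 0.0
```

Emit:
{"op": "move_arm", "data": {
  "series": [
    [[0.8,0,0,0,0],[0.8,0,0,0,0],[0.8,0,0,-15,0],[0.8,0,0,-40,0],[0.8,0,0,-75,0],[1,0,0,-110,0],[1,10,0,-135,0],[1,20,-30,-135,0],[1,30,-60,-135,0],[1,40,-90,-135,0]]
  ]
}}

```text
time_s: 23.3
eef_pos: [0.5312, -0.0471, 0.1187]
eef_rot: [0.0, 1.0, -0.001, 0.001]
wrist_force: [-0.1, -0.1, -0.1]
opening: 1.003
grasp_force: 0.0
```

```bash
python3 - <<'E'
from h import *
look("glaze_pot")
o=ctrl.get_obs();print(o["time_s"],o["grasp_force"],o["eef_pos"])
im,d=camera("side");P=cloud("side",d);cv2.imwrite("pics/s1.png",cv2.resize(im[110:300,200:360],None,fx=3.5,fy=3.1,interpolation=2))
for k in("stamp_plaster","stamp_clay","glaze_pot","wide_cup"):
  for r in outline_of(k,"side")[:2]:
    Q=P[r["region"]];Q=Q[~np.isnan(Q[:,0])];print(k,round(r["conf"],2),np.median(Q,0).round(3),np.percentile(Q[:,2],97).round(3))
E
```

```text
eef [ 0.5312 -0.0471  0.1187] yaw 0.0009
glaze_pot 0.58 [392 254  73  71] zt 0.0579 circ [ 0.5055 -0.1234] 0.0905 rect [ 0.5095 -0.1295] [0.0873 0.0482] 26.8 bgr [115. 121. 126.]
glaze_pot 0.28 [306  21 168  41] zt 0.0706 circ [ 0.6624 -0.065 ] 0.0948 rect [ 0.6529 -0.0649] [0.0946 0.0211] 89.8 bgr [103. 114. 116.]
23.4 0.0 [ 0.53110037 -0.04396341  0.11793586]
stamp_plaster 0.43 [ 0.455 -0.418  0.034] 0.054
glaze_pot 0.85 [0.661 0.203 0.04 ] 0.053
glaze_pot 0.72 [0.614 0.594 0.049] 0.053
wide_cup 0.71 [0.56  0.357 0.037] 0.056
```

View pics/s1.png

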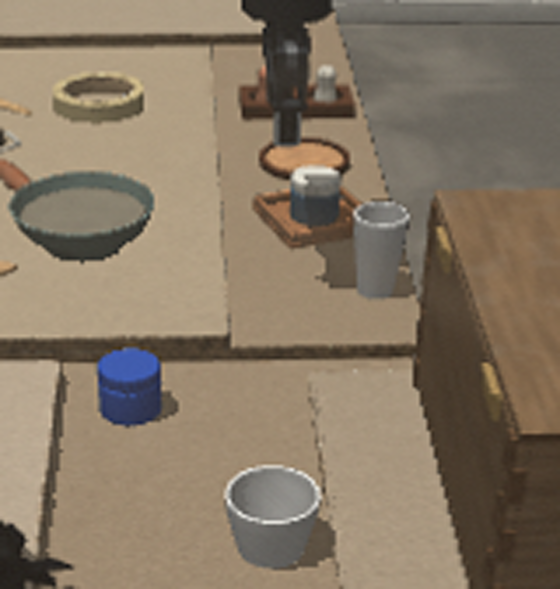

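Emit:
{"op": "move_arm", "data": {
  "series": [
    [[1,5,-40,0,0],[1,10,-80,0,0],[1,15,-120,0,0],[1,20,-160,0,0],[1,25,-200,0,0],[1,29,-240,0,0],[1,29,-280,0,0],[1,29,-320,0,0],[1,29,-360,0,0],[1,29,-399,0,0]]
  ]
}}

```text
time_s: 24.48
eef_pos: [0.5597, 0.3522, 0.1174]
eef_rot: [0.0, 1.0, -0.001, -0.0]
wrist_force: [1.5, -0.3, 0.6]
opening: 1.004
grasp_force: 0.0
```

```bash
python3 - <<'E'
from h import *
camera("side") # let the arm settle
look("wide_cup",band=.004)
o=ctrl.get_obs();print(o["time_s"],o["opening"],o["eef_pos"])
E
```

```text
eef [0.5587 0.3591 0.1177] yaw 0.0033
wide_cup 0.78 [282 209  85  87] zt 0.0564 circ [0.5606 0.357 ] 0.0638 rect [0.5607 0.3568] [0.0617 0.0633] 83.8 bgr [130. 132. 133.]
24.6333 0.997067317858085 [0.55916556 0.35302149 0.11709659]
```

Emit:
{"op": "move_arm", "data": {
  "series": [
    [[1,2,-2,0,0],[1,2,-2,30,0],[1,2,-2,65,0],[1,2,-2,100,0],[1,2,-2,122,0],[1,2,-2,136,0],[1,2,-2,141,0],[1,2,-2,141,0],[0.5,2,-2,141,0],[0.5,2,-2,141,0]]
  ]
}}

```text
time_s: 25.47
eef_pos: [0.5635, 0.3541, -0.0209]
eef_rot: [-0.001, 1.0, -0.0, 0.002]
wrist_force: [-0.1, 1.8, 2.2]
opening: 0.746
grasp_force: 0.3
```

Emit:
{"op": "move_arm", "data": {
  "series": [
    [[0.5,0,0,0,0],[0.5,0,0,0,0],[0.5,0,0,0,0],[0.5,0,0,-15,0],[0.5,0,0,-45,0],[0.5,0,0,-80,0],[0.5,0,0,-110,0],[0.5,0,20,-130,0],[0.5,0,50,-130,0],[0.5,0,65,-130,0]]
  ]
}}

```text
time_s: 26.3
eef_pos: [0.5628, 0.2872, 0.1103]
eef_rot: [-0.0, 1.0, 0.0, 0.002]
wrist_force: [-0.5, -1.0, -1.4]
opening: 0.72
grasp_force: 65.4
```

```bash
python3 - <<'E'
from h import *
camera("side")
look("wide_cup",band=.004)
o=ctrl.get_obs();print(o["time_s"],o["opening"],o["grasp_force"],o["eef_pos"])
E
```

```text
eef [0.5619 0.2848 0.1084] yaw -0.0029
wide_cup 0.79 [277 305 185 163] zt 0.1849 circ [0.5596 0.2839] 0.0642 rect [0.5657 0.2842] [0.0615 0.0512] 89.9 bgr [82. 83. 84.]
26.45 0.7182181263261084 65.44238460311732 [0.56107252 0.28755915 0.10685931]
```

Emit:
{"op": "move_arm", "data": {
  "series": [
    [[0.5,0,30,0,0],[0.5,0,68,0,0],[0.5,0,106,0,0],[0.5,0,144,0,0],[0.5,-5,182,0,0],[0.5,-10,220,0,0],[0.5,-15,258,0,0],[0.5,-20,296,0,0],[0.5,-25,320,0,0],[0.5,-30,330,0,0]]
  ]
}}

```text
time_s: 27.28
eef_pos: [0.5311, -0.0439, 0.1063]
eef_rot: [0.0, 1.0, -0.001, -0.0]
wrist_force: [0.1, 0.5, -0.7]
opening: 0.721
grasp_force: 65.6
```

Emit:
{"op": "move_arm", "data": {
  "series": [
    [[0.5,-10,30,0,0],[0.5,-20,65,0,0],[0.5,-30,100,0,0],[0.5,-35,135,0,0],[0.5,-41,170,0,0],[0.5,-41,200,0,0],[0.5,-41,222,0,0],[0.5,-41,232,0,0],[0.5,-41,232,0,0],[0.5,-41,232,0,0]]
  ]
}}

```text
time_s: 28.12
eef_pos: [0.4903, -0.2719, 0.106]
eef_rot: [-0.001, 1.0, -0.0, -0.0]
wrist_force: [-0.1, -0.5, -1.3]
opening: 0.721
grasp_force: 65.6
```

```bash
python3 - <<'E'
from h import *
camera("side")
look("wide_cup","cup_stand",band=.004)
o=ctrl.get_obs();print(o["time_s"],o["opening"],o["grasp_force"],o["eef_pos"])
E
```

```text
eef [ 0.4903 -0.2714  0.106 ] yaw 0.0014
wide_cup 0.57 [276 307 181 163] zt 0.1825 circ [ 0.4883 -0.2723] 0.0637 rect [ 0.4942 -0.2723] [0.0516 0.0617] 1.0 bgr [91. 92. 93.]
cup_stand 0.86 [279 193 118  99] zt 0.0125 circ [ 0.49   -0.2746] 0.0958 rect [ 0.4973 -0.275 ] [0.0946 0.0809] 88.7 bgr [ 97. 144. 197.]
28.3167 0.720599129009183 65.63430795460556 [ 0.49044864 -0.2716612   0.10641704]
```

Emit:
{"op": "move_arm", "data": {
  "series": [
    [[0.5,1,3,35,0],[0.5,1,3,72,0],[0.5,1,3,96,0],[0.5,1,3,108,0],[0.5,1,3,114,0],[0.5,1,3,118,0],[0.5,1,3,120,0],[0.5,1,3,120,0],[0.5,1,3,120,0],[0.9,1,3,120,0]]
  ]
}}

```text
time_s: 29.15
eef_pos: [0.4922, -0.2773, -0.012]
eef_rot: [0.001, 1.0, -0.0, 0.001]
wrist_force: [-0.2, -0.8, 0.6]
opening: 0.839
grasp_force: 0.0
```

Emit:
{"op": "move_arm", "data": {
  "series": [
    [[1,0,0,0,0],[1,0,0,0,0],[1,0,0,0,0],[1,0,0,-20,0],[1,0,0,-50,0],[1,0,0,-85,0],[1,0,0,-120,0],[1,0,-10,-150,0],[1,0,-30,-165,0],[1,0,-40,-165,0]]
  ]
}}

```text
time_s: 29.98
eef_pos: [0.4936, -0.237, 0.1564]
eef_rot: [0.002, 1.0, -0.0, 0.003]
wrist_force: [1.6, -0.3, 0.3]
opening: 0.999
grasp_force: 0.0
```

```bash
python3 - <<'E'
from h import *
camera("side")
look("wide_cup","cup_stand",band=.004)
o=ctrl.get_obs();print(o["time_s"],o["opening"],o["grasp_force"],o["eef_pos"])
E
```

```text
eef [ 0.4924 -0.2347  0.1538] yaw 0.0016
wide_cup 0.78 [329 204  76  79] zt 0.0624 circ [ 0.4892 -0.2782] 0.0641 rect [ 0.4894 -0.2781] [0.0629 0.0623] 71.1 bgr [137. 138. 140.]
cup_stand 0.73 [320 190 102  98] zt 0.0127 circ [ 0.49   -0.2746] 0.0958 rect [ 0.498  -0.2681] [0.0751 0.0948] 38.0 bgr [ 95. 138. 187.]
30.1833 0.9995462144997636 0.0 [ 0.49056543 -0.23608535  0.15027521]
```

Emit:
{"op": "move_arm", "data": {
  "series": [
    [[1,0,-38,0,0],[1,-5,-75,0,0],[1,-10,-112,0,0],[1,-20,-150,0,0],[1,-30,-185,0,0],[1,-38,-215,0,0],[1,-43,-232,0,0],[1,-43,-236,0,0],[1,-43,-236,0,0],[1,-43,-236,0,0]]
  ]
}}

```text
time_s: 31.02
eef_pos: [0.4484, -0.0013, 0.1509]
eef_rot: [0.0, 1.0, -0.0, -0.001]
wrist_force: [-0.3, 0.1, 0.1]
opening: 0.998
grasp_force: 0.0
```

```bash
python3 - <<'E'
from h import *
camera("side")
look("narrow_cup",band=.004)
o=ctrl.get_obs();print(o["time_s"],o["opening"],o["grasp_force"],o["eef_pos"])
E
```

```text
eef [ 0.4486 -0.0016  0.1511] yaw -0.0016
narrow_cup 0.73 [272 211  66  75] zt 0.0905 circ [0.4472 0.0011] 0.048 rect [0.4475 0.001 ] [0.0468 0.0469] 8.2 bgr [130. 132. 134.]
narrow_cup 0.5 [428 140 135 142] zt 0.0188 circ [ 0.4902 -0.1383] 0.1276 rect [ 0.49   -0.1385] [0.0929 0.0923] 19.9 bgr [ 76. 117. 171.]
31.1667 1.0032817678945858 0.0 [ 0.44861327 -0.00171753  0.15128387]
```

Emit:
{"op": "move_arm", "data": {
  "series": [
    [[0.85,-1,-3,35,0],[0.85,-1,-3,70,0],[0.85,-1,-3,100,0],[0.85,-1,-3,120,0],[0.85,-1,-3,131,0],[0.85,-1,-3,135,0],[0.85,-1,-3,135,0],[0.3,-1,-3,135,0],[0.3,-1,-3,135,0],[0.3,-1,-3,135,0]]
  ]
}}

```text
time_s: 32.0
eef_pos: [0.4489, 0.0021, 0.0181]
eef_rot: [0.0, 1.0, -0.0, 0.002]
wrist_force: [0.8, 0.0, 0.2]
opening: 0.537
grasp_force: 61.3
```

Emit:
{"op": "move_arm", "data": {
  "series": [
    [[0.3,0,0,0,0],[0.3,0,0,0,0],[0.3,0,0,0,0],[0.3,0,0,-15,0],[0.3,0,0,-45,0],[0.3,0,0,-80,0],[0.3,0,0,-115,0],[0.3,5,10,-135,0],[0.3,10,30,-140,0],[0.3,10,40,-140,0]]
  ]
}}

```text
time_s: 32.83
eef_pos: [0.4597, -0.0392, 0.1595]
eef_rot: [0.001, 1.0, 0.0, 0.003]
wrist_force: [-0.5, -0.2, -1.5]
opening: 0.541
grasp_force: 61.6
```

```bash
python3 - <<'E'
from h import *
camera("side")
P,im,d=look("narrow_cup",band=.004)
o=ctrl.get_obs();e=o["eef_pos"];print(o["time_s"],o["opening"],o["grasp_force"],e)
D=(P-e).reshape(-1,3);f=D[(abs(D[:,1])>.0265)&(abs(D[:,1])<.036)&(abs(D[:,0])<.015)&(D[:,2]>.01)];print(f.min(0),np.percentile(f[:,2],[1,5,20]))
im,d=camera("side");P=cloud("side",d);r=outline_of("narrow_cup","side")
for q in r[:2]:
    Q=P[q["region"]];Q=Q[~np.isnan(Q[:,0])];print(q["conf"],np.median(Q,0),np.percentile(Q[:,2],[2,98]))
cv2.imwrite("pics/s2.png",cv2.resize(im[110:250,220:380],None,fx=4,fy=4,interpolation=2))
E
```

```text
eef [ 0.4582 -0.04    0.1578] yaw -0.0023
narrow_cup 0.69 [277 300 137 173] zt 0.2299 circ [ 0.4573 -0.0405] 0.0488 rect [ 0.4573 -0.0407] [0.0464 0.0481] 87.2 bgr [92. 92. 93.]
32.9833 0.5354115174553191 61.60028878864978 [ 0.45627803 -0.03750398  0.1555901 ]
[-0.0089217  -0.03599189  0.03673868] [0.044482   0.04932064 0.06351163]
0.75 [ 0.46244    -0.0218987   0.17910308] [0.14165607 0.22473672]
```

View pics/s2.png

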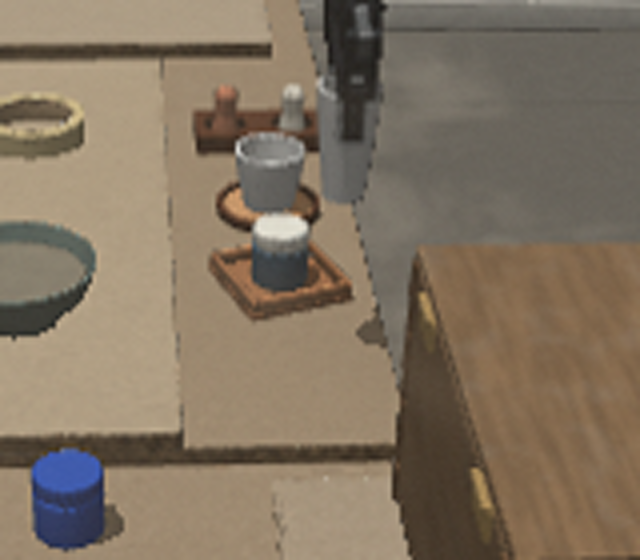

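Emit:
{"op": "move_arm", "data": {
  "series": [
    [[0.3,3,30,0,0],[0.3,8,65,0,0],[0.3,13,100,0,0],[0.3,18,135,0,0],[0.3,24,170,0,0],[0.3,28,200,0,0],[0.3,32,225,0,0],[0.3,32,237,0,0],[0.3,32,238,0,0],[0.3,32,238,0,0]]
  ]
}}

```text
time_s: 33.92
eef_pos: [0.4887, -0.2743, 0.1555]
eef_rot: [-0.001, 1.0, -0.0, -0.001]
wrist_force: [-0.2, 0.0, -1.9]
opening: 0.537
grasp_force: 61.8
```

```bash
python3 - <<'E'
from h import *
for i in range(5): camera("side")
for i in range(2): look("narrow_cup","wide_cup",band=.004)
E
```

```text
eef [ 0.4893 -0.274   0.1566] yaw 0.0013
narrow_cup 0.85 [274 299 136 171] zt 0.2288 circ [ 0.4884 -0.2746] 0.0492 rect [ 0.4887 -0.2748] [0.0464 0.0479] 87.5 bgr [93. 94. 94.]
wide_cup 0.64 [283 196  76  72] zt 0.0625 circ [ 0.4893 -0.2783] 0.0637 rect [ 0.4941 -0.2788] [0.0629 0.0534] 84.0 bgr [163. 164. 167.]
eef [ 0.4894 -0.2748  0.1568] yaw 0.0005
narrow_cup 0.76 [275 298 130 171] zt 0.2289 circ [ 0.4886 -0.2755] 0.0484 rect [ 0.489  -0.2754] [0.0474 0.0456] 0.3 bgr [93. 94. 95.]
wide_cup 0.81 [281 195  77  72] zt 0.0625 circ [ 0.4892 -0.2782] 0.0638 rect [ 0.4941 -0.2786] [0.0626 0.053 ] 86.5 bgr [163. 165. 168.]
```

Emit:
{"op": "move_arm", "data": {
  "series": [
    [[0.3,0.5,3,20,0],[0.3,0.5,3,40,0],[0.3,0.5,3,52,0],[0.3,0.5,3,60,0],[0.3,0.5,3,60,0],[0.3,0.5,3,60,0],[0.3,0.5,3,60,0],[0.3,0.5,3,60,0],[0.3,0.5,3,60,0],[0.3,0.5,3,60,0]]
  ]
}}

```text
time_s: 35.3
eef_pos: [0.4902, -0.2788, 0.0974]
eef_rot: [0.0, 1.0, -0.0, 0.0]
wrist_force: [0.5, -0.1, -0.3]
opening: 0.54
grasp_force: 61.8
```

```bash
python3 - <<'E'
from h import *
for i in range(2): look("narrow_cup","wide_cup",band=.004)
E
```

```text
eef [ 0.4902 -0.2788  0.0974] yaw -0.0002
narrow_cup 0.77 [277 299 131 171] zt 0.1695 circ [ 0.4893 -0.2791] 0.0486 rect [ 0.4892 -0.2795] [0.0483 0.0463] 0.6 bgr [94. 95. 96.]
wide_cup 0.9 [275 214  97  76] zt 0.0625 circ [ 0.4897 -0.278 ] 0.0637 rect [ 0.4969 -0.2776] [0.0482 0.0632] 2.3 bgr [161. 163. 166.]
eef [ 0.4899 -0.2786  0.0969] yaw -0.0002
narrow_cup 0.76 [276 297 135 171] zt 0.169 circ [ 0.4889 -0.2787] 0.0493 rect [ 0.4895 -0.2792] [0.047  0.0475] 71.1 bgr [94. 94. 95.]
wide_cup 0.55 [275 213 100  77] zt 0.0624 circ [ 0.4896 -0.2783] 0.0636 rect [ 0.4971 -0.2779] [0.0481 0.0632] 3.4 bgr [160. 162. 165.]
wide_cup 0.55 [ 91 202 173 152] zt 0.0184 circ [ 0.4907 -0.1394] 0.1279 rect [ 0.4905 -0.1392] [0.0925 0.0933] 20.2 bgr [ 69. 108. 162.]
```

Emit:
{"op": "move_arm", "data": {
  "series": [
    [[0.3,0.5,0,12,0],[0.3,0.5,0,26,0],[0.3,0.5,0,40,0],[0.3,0.5,0,52,0],[0.3,0.5,0,60,0],[0.3,0.5,0,65,0],[0.3,0.5,0,68,0],[0.3,0.5,0,68,0],[0.3,0.5,0,68,0],[0.3,0.5,0,68,0]]
  ]
}}

```text
time_s: 36.43
eef_pos: [0.4906, -0.2788, 0.029]
eef_rot: [0.0, 1.0, -0.0, 0.0]
wrist_force: [0.4, -0.1, -0.6]
opening: 0.537
grasp_force: 61.8
```

```bash
python3 - <<'E'
from h import *
look("narrow_cup",band=.004);o=ctrl.get_obs();print(o["wrist_force"],o["grasp_force"])
E
```

```text
eef [ 0.4906 -0.2788  0.029 ] yaw -0.0002
narrow_cup 0.74 [275 302 133 166] zt 0.1011 circ [ 0.4893 -0.279 ] 0.0496 rect [ 0.4901 -0.2795] [0.0463 0.0474] 89.8 bgr [88. 88. 90.]
[-0.77849515 -0.26168684 -0.61440424] 61.75573073704982
```

Top at 0.101, expected 0.1004–0.101: at the floor within a millimetre. Release and lift.

Emit:
{"op": "move_arm", "data": {
  "series": [
    [[0.6,0,0,0,0],[0.75,0,0,0,0],[0.85,0,0,0,0],[0.85,0,0,0,0],[0.85,0,0,-5,0],[0.85,0,0,-25,0],[0.85,0,0,-55,0],[0.85,0,0,-90,0],[0.85,0,0,-125,0],[0.85,0,0,-150,0]]
  ]
}}

```text
time_s: 37.37
eef_pos: [0.4911, -0.2791, 0.1824]
eef_rot: [0.001, 1.0, -0.0, 0.001]
wrist_force: [0.4, -1.3, 0.5]
opening: 0.848
grasp_force: 0.0
```

Emit:
{"op": "move_arm", "data": {
  "series": [
    [[1,0,-30,0,0],[1,0,-70,0,0],[1,0,-110,0,0],[1,0,-150,0,0],[1,0,-160,0,0],[1,0,-160,0,0],[1,0,-160,0,0],[1,0,-160,0,0],[1,0,-160,0,0],[1,0,-160,0,0]]
  ]
}}

```text
time_s: 38.2
eef_pos: [0.4903, -0.1198, 0.1785]
eef_rot: [0.0, 1.0, -0.001, -0.0]
wrist_force: [-0.1, -0.0, -0.4]
opening: 1.0
grasp_force: 0.0
```

```bash
python3 - <<'E'
from h import *
look("narrow_cup","wide_cup","stamp_clay","stamp_plaster","glaze_pot",show="w9",band=.004)
print(ctrl.get_obs()["time_s"])
E
```

```text
eef [ 0.4903 -0.1198  0.1785] yaw -0.0019
narrow_cup 0.76 [470 203  90  68] zt 0.1005 circ [ 0.4894 -0.2788] 0.0486 rect [ 0.4894 -0.2789] [0.0473 0.0463] 50.6 bgr [108. 109. 111.]
wide_cup 0.92 [451 194  84  72] zt 0.0629 circ [ 0.4896 -0.2774] 0.0639 rect [ 0.4924 -0.2705] [0.048  0.0631] 66.9 bgr [ 93.  96. 100.]
glaze_pot 0.6 [296 190  51  63] zt 0.0581 circ [ 0.4909 -0.1392] 0.0486 rect [ 0.4909 -0.1395] [0.0473 0.0471] 55.4 bgr [222. 229. 234.]
38.5
```

View pics/w9.png

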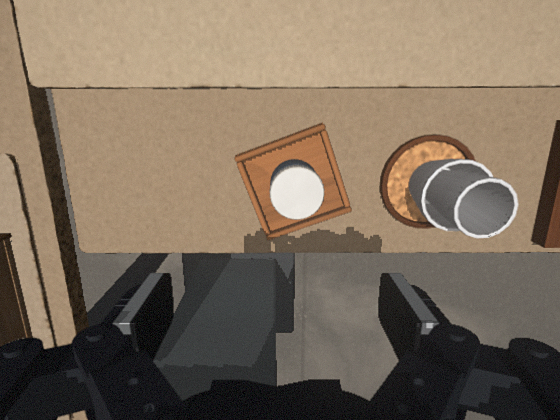

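The pot stands in the tray at (297,190) px. The narrow cup is nested in the wide cup on the stand at (470,200) px, with its rim at 0.1005 m, so it is fully seated. The side view already showed both stamps upright in the rack.

```bash
python3 -c "
from h import *
print(order.hand_in())"
```

```text
the job is handed in; nothing more can be done
None
```

The job is done and handed in at about 38.5 s: both stamps stand in the rack, the white-lidded pot is in the tray, and the narrow cup is seated in the wide cup on the stand; the first clay-stamp grasp closed on air because the fingertips sit about 36 mm above the reported tool point, which I measured and corrected.

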